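Isolate the key cutter and lock it off

TASK

Switch the key-cutting machine off at its isolator, the grey box with the tall ball-ended lever: push the lever over to its far side until you feel and see it drop sideways into the off notch and stay there by itself. The notch is hidden in the box and is not in the same spot on every box, so feel for it and never force anything on the box (20 N is plenty, 45 N damages it). Then slide the lock bar on the same box fully across its slot so the lever cannot come back, and leave the lamp switch with the short paddle and everything else on the bench alone.

Things in the scene. Friction and masses are not known exactly. Their poses are not given: they have to be found in the camera images.
- isolator: The key cutter's isolator: grey steel box 180 (its x) x 140 (its y) x 90 high on a 196 x 156 x 6 foot plate, fixed to the bench. Origin: centre of its underside, on the bench; z up. The lever leans to the box's -x when on and is thrown to its +x; the lock bar slides to its +y.
- lever_ball (a point): Centre of the black ball (34 mm diameter) at the end of the lever, a 12 mm steel rod. The lever pivots at a point on the box's centre line 20 mm above its underside; the ball's centre is 190 mm from that pivot.
- lever_throw (a joint): Throw of the lever about the box's y axis, rad: 0 = on, leaning 0.5 from upright towards the box's -x; 0.5 = upright; in the off notch it comes to rest somewhere between 0.8 and 1.12, leaning to +x (the same box keeps its value), and a solid end wall just behind the notch stops the lever. A weak spring draws an unlatched lever back to on.
- lever_side (a joint): Sideways swing of the lever about its pivot, rad: 0 = dropped towards the box's +y, in a notch; -0.055 to -0.09 = riding out of the notches on the gate's edge, the ball then 10 to 17 mm to the box's -y. A spring urges it to 0. The on notch has a sloping flank: pushing the ball towards the box's +x (some 4 to 10 N) makes it climb out by itself; in the off notch it drops back to 0.
- bar_peg (a point): Centre of the top of the upright steel peg of the lock bar: 16 mm diameter, top 133 mm above the bench and 34 mm above the flat bar (which lies on the box's lid). As built it stands at x -40, y -46 mm in the isolator's frame and moves to y -12 mm.
- lock_bar (a joint): Slide of the lock bar towards the box's +y, m: 0 = open, 0.034 = fully across, against its stop. About 3 N moves it; it stays where it is left.
- lamp_switch: The lamp switch, to be left alone: similar grey box 130 x 100 x 70 high on a 146 x 116 foot plate, fixed to the bench. Origin: centre of its underside.
- lamp_paddle (a joint): Short flat black paddle (10 x 22 mm, reaching about 115 mm above the bench) of the lamp switch, rad, 0 = as found, leaning to its box's -x.
- padlock: Brass padlock lying flat, 45 x 48 x 20 with a steel shackle reaching 54 mm to its +x; origin under the brass body's centre. Leave alone.
- cylinder: Brass lock cylinder, 60 x 17 x 33 high, long along its x; origin under its centre. Leave alone.
- screwdriver: Screwdriver lying on the bench along its x, about 200 long, 30 high; leave alone.
- tape: Yellow tape measure, 70 x 40 x 62 high; leave alone.
- oil: White bottle with orange cap, 52 diameter, 160 high; leave alone.

How it is judged:
On the way, in this order (a step that is already met when the one before it is completed fails the run):
1. the lever has dropped into its off notch (value of joint lever_throw above 0.74 rad and value of joint lever_side above -0.025 rad), for 0.2 s.
2. the lock bar is fully across, the lever still in its notch (all of step 1 and value of joint lock_bar above 0.03 m), for 0.2 s.
At the end, for the whole second after the job is handed in: The lever rests by itself in the off notch (throw over 0.74 rad, side swing within 0.025 rad of dropped) and the lock bar is across, within 4 mm of its stop (all of step 2 and velocity of joint lever_throw between -0.1 and 0.1 rad/s); the robot touches nothing.
It fails at once if the isolator, its lever or its bar was forced (over 45 N) (contact force between any of the fingers, the arm and isolator above 45 N).
It fails at once if the lamp switch's paddle was moved (over 0.15 rad) (value of joint lamp_paddle above 0.15 rad).
It fails at once if a bystander was moved more than 30 mm (distance of any of padlock, cylinder, screwdriver, tape, oil from where it was at the start of the episode above 0.03 m).
It also fails if it takes over 61 s, if anything falls off the work surface, if the arm or the gripper's body presses on something with over 40 N, if the wrist force passes 120 N, or if a joint passes its speed limit or range.

ROBOT

A 6-joint arm with a two-finger parallel gripper is mounted at the origin on the work surface. World frame = base frame: x ahead of the robot, y to its left, z up, the work surface at z = 0. Lengths are in m, angles in rad, forces in N, time in s.
With the tool pointing down it reaches from about 0.25 to 0.775 m from the base axis. Payload 4 kg.
Tool frame: the origin (TCP) lies on the centre line of the jaws, within the pads' length; the fingertips stand 14 mm ahead of it and the grasp point (between the pads) lies 5 mm behind it (robot.tcp_to_tips is the distance from the TCP to the fingertips, in m); z points along the fingers, y is the line along which they close (so a half turn about z gives the same grasp; the last joint's range is limited). The gripper opens to 94 mm and grips with 3 to 60 N. Pads are 16 mm wide; open, the fingers measure 119 mm over their backs; the gripper's body (75 mm by 177 mm) begins 78 mm behind the grasp point.
Start: joints at [1.045, 0.087, 1.371, -0, 1.684, -0.103], TCP at [0.226, 0.502, 0.22] pointing down, gripper open.
Joint ranges: [-3.1, 3.1], [-0.76, 2.03], [0.27, 2.55], [-1.08, 4.22], [0.17, 2.65], [-2.57, 2.57]. Speed limits (rad/s): [2.79, 2.79, 3.14, 3.14, 3.14, 3.14].

INTERFACE

Orientations are given as [roll, pitch, yaw] about the fixed x, y, z axes, in that order (R = Rz(yaw) Ry(pitch) Rx(roll)).
In Python, from bench import robot gives the robot as it stands.
- The arm moves only by the tool carry_out, never from a script. Its argument "increments" is a list of rows, each a list of 3 entries, a list of its own where there are three numbers: the closure in counts, from 0 (fully open) to 255 (shut), then the shift along the tool's x, y, z in mm, then the turn about the tool's z in degrees. In form: [[fingers, [dx, dy, dz], twist], ...]. A call has 1 to 8 rows; each row shifts and turns the commanded pose from where the row before left it, along the tool's axes as they then stand; what a row does not reach is not made up. A row lasts 1/10 s, in which the tool goes at most 50 mm and 8.59 degrees, less where a joint would pass 70% of its speed; a pose out of reach is approached as far as the arm can. A call with a gripper value outside its range is refused whole. The fingers move at their own pace and stop on an object; the grip force is fixed at half the most. Time passes only in rows, so rows that do not move let the fingers close. It gives the time, the measured TCP pose, the force, the opening and the grip force at its end, in the units of the state.
- robot.get_obs(): the state, without advancing time (a new reading comes with each control period).
- robot.snapshot(name): name is "side" or "top"; returns the picture (420x560x3 uint8, blue, green, red); there is no depth.
- robot.get_calibration(name): a dict with "vfov" (degrees; the focal length in pixels is half the picture's height over the tangent of half this angle, whatever the lens; pixels are square), "cx", "cy" (the principal point, pixels), "k1" (the pictures are not rectified: a ray, as slopes to the right and down, at radius r is drawn at 1 + k1 r^2 times it, then the intrinsics apply), "T" (4x4, takes a point from camera to world coordinates). Camera axes: x right, y down, z forward; pixel columns grow to the right and rows downward; lengths in m; the calibration is good to about 2 mm. A picture is of the moment at which its call begins. get_calibration takes no time and is no camera call.
- robot.close_job(): hands the job in; it is judged then, once.
The state is a dict: "time": time; "joint_positions": joint angles; "qvel": joint speeds; "joint_torque": joint torques, N m; "tool_pos": TCP position; "ee_rot": TCP orientation; "wrist_force": force on the tool from outside, world axes, zero at the start; "wrist_torque": the same for the moment, N m; "width": finger opening in m; "finger_force": force on a finger pad.
Only numpy, scipy, OpenCV 4.12 (cv2) and the standard library are available. Lean on these libraries where they do the work, as an engineer would, in place of code of your own. Each camera call takes 0.05 s, during which the arm holds its last target. There are 200 camera calls.

## Working session

There is one attempt and no reset: what is moved stays moved. The work goes in short steps, Python scripts to look and compute and a tool call to move; the robot and the scene stay as the last step left them, time stands still between calls to the robot, and variables do not carry over. Pictures are saved under pics/ and viewed, at most 10 in all, crops included, and the job is handed in when it is done.

Besides the shell and the picture viewer there is one more tool, called after "Call:" by a JSON object that holds its "fn" and its "kwargs", one argument or row to a line. carry_out: Moves the arm, as the interface text tells. Its arguments: {"type":"object","properties":{"increments":{"type":"array","items":{"type":"array"}}},"required":["increments"]}

```bash
mkdir -p pics; cat > h.py <<'E'
import numpy as np,cv2
from bench import robot
def ray(cam,u,v):
    c=robot.get_calibration(cam);f=210/np.tan(np.radians(c["vfov"])/2)
    d=np.array([(u-c["cx"])/f,(v-c["cy"])/f]);s=d.copy()
    for _ in range(30): s=d/(1+c["k1"]*(s@s))
    T=np.array(c["T"]);return T[:3,3],T[:3,:3]@np.array([*s,1])
def at(cam,u,v,z):
    o,d=ray(cam,u,v);return o+d*(z-o[2])/d[2]
def proj(cam,p):
    c=robot.get_calibration(cam);f=210/np.tan(np.radians(c["vfov"])/2)
    T=np.array(c["T"]);q=T[:3,:3].T@(np.array(p)-T[:3,3]);s=q[:2]/q[2]
    s=s*(1+c["k1"]*(s@s));return f*s+[c["cx"],c["cy"]]
def snap(cam,n):
    cv2.imwrite(f"pics/{n}.png",robot.snapshot(cam))
E
python3 - <<'E'
from h import *
snap("top","t0");snap("side","s0")
o=robot.get_obs();print(o)
for c in("top","side"):print(robot.get_calibration(c))
E
```

```text
{'time': 0.1, 'joint_positions': array([ 1.04491014e+00,  8.78575622e-02,  1.37204919e+00, -2.14754446e-05,
        1.68361238e+00, -1.03127668e-01]), 'qvel': array([ 0.00158358, -0.00194014, -0.00431293,  0.00021689, -0.00123197,
        0.00041175]), 'joint_torque': array([ 2.28758749e-03, -3.41251659e+01, -3.03301978e+01,  7.19751441e-02,
        3.04273772e-02, -1.12725568e-04]), 'tool_pos': array([0.22544753, 0.50117122, 0.21846142]), 'ee_rot': array([-3.13967421e+00, -1.77091770e-04,  2.71883157e+00]), 'wrist_force': array([ 0.14029069, -0.0706564 ,  0.34250753]), 'wrist_torque': array([-0.01361611,  0.03088922, -0.01404413]), 'finger_force': 0.0, 'width': 0.09395618751254109}
{'vfov': 54.65133612762408, 'cx': 277.4621037847025, 'cy': 207.4302541194934, 'k1': -0.06074993418719149, 'T': array([[ 0.02952881, -0.98609763,  0.16352218,  0.36144959],
       [-0.99952797, -0.03051765, -0.00353781, -0.01667006],
       [ 0.00847894, -0.16334053, -0.98653331,  1.32045701],
       [ 0.        ,  0.        ,  0.        ,  1.        ]])}
{'vfov': 50.01513726889499, 'cx': 283.9216815742557, 'cy': 218.11922110900335, 'k1': -0.07304579254309435, 'T': array([[ 0.95236629, -0.17057195,  0.25279173,  0.32662613],
       [-0.30483625, -0.50920517,  0.80485089, -0.89485124],
       [-0.00856213, -0.84357294, -0.53694636,  0.7215842 ],
       [ 0.        ,  0.        ,  0.        ,  1.        ]])}
```

View pics/t0.png

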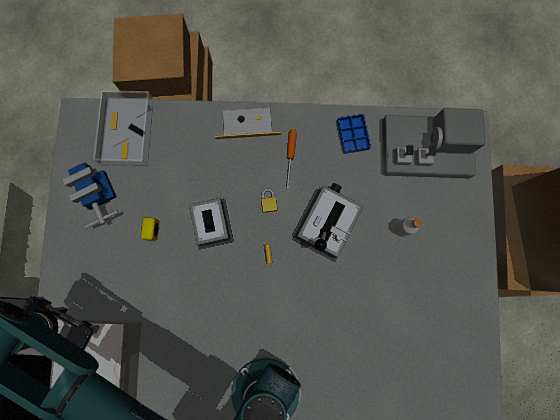

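View pics/s0.png

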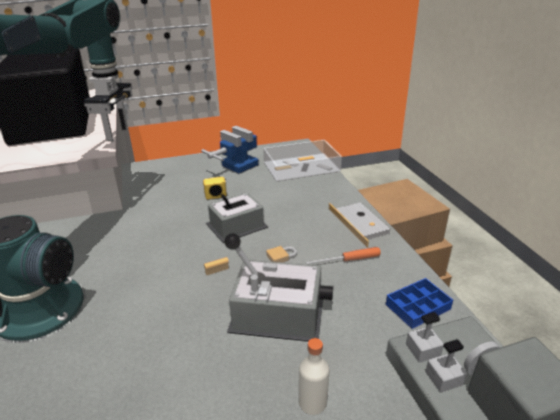

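```bash
python3 - <<'E'
from h import *
a=cv2.imread("pics/t0.png")[170:275,270:390];b=cv2.imread("pics/s0.png")[220:350,190:350]
a=cv2.resize(a,None,fx=4.5,fy=4.5,interpolation=2)
cv2.imwrite("pics/t0c.png",a)
b=cv2.resize(b,None,fx=4.5,fy=4.5,interpolation=2);cv2.imwrite("pics/s0c.png",b)
E
```

```text
(no output)
```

View pics/t0c.png

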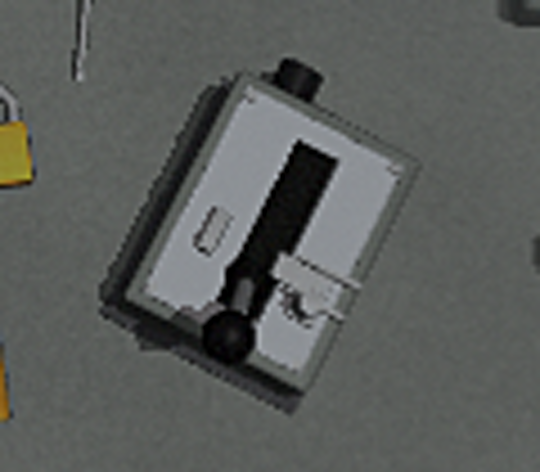

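View pics/s0c.png

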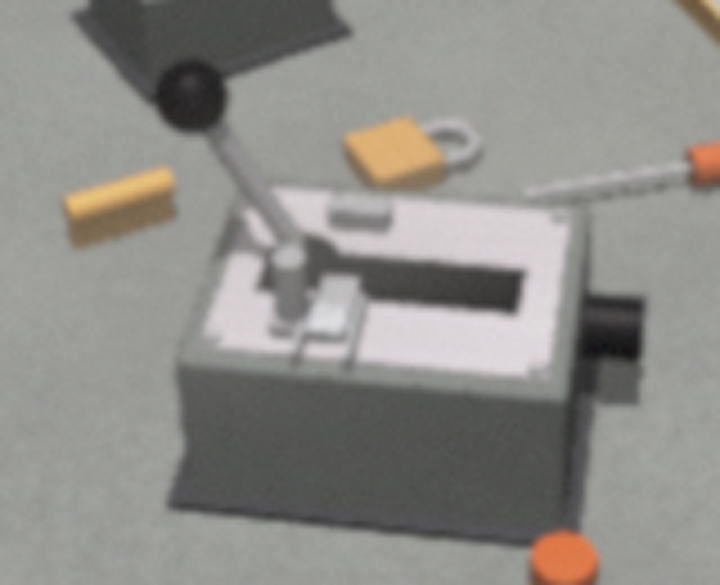

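```bash
python3 - <<'E'
from h import *
t=lambda a,b:(270+(a+.5)/4.5-.5,170+(b+.5)/4.5-.5)
s=lambda a,b:(190+(a+.5)/4.5-.5,220+(b+.5)/4.5-.5)
from scipy.optimize import least_squares
def W(p,q):
    c,sn=np.cos(p[2]),np.sin(p[2]);return [p[0]+c*q[0]-sn*q[1],p[1]+sn*q[0]+c*q[1],q[2]]
ballL=[-.19*np.sin(.5),0,.02+.19*np.cos(.5)]
obs=[("top",t(245,75),[.09,.07,.09]),("top",t(420,160),[.09,-.07,.09]),("top",t(305,390),[-.09,-.07,.09]),("top",t(125,295),[-.09,.07,.09]),
("top",t(229,335),ballL),("side",s(192,95),ballL),("side",s(182,360),[-.09,-.07,.09]),("side",s(575,395),[.09,-.07,.09]),("side",s(590,205),[.09,.07,.09]),("side",s(289,252),[-.04,-.046,.133])]
f=lambda p:np.concatenate([(proj(c,W(p,q))-u) for c,u,q in obs])
r=least_squares(f,[.45,-.15,-.5],loss="soft_l1")
print(r.x,np.round(r.fun.reshape(-1,2),1))
P=r.x
for n,q in(("ball",ballL),("peg",[-.04,-.046,.133]),("pegend",[-.04,-.012,.133])):print(n,W(P,q))
for th in(.5,.8,1.12):print(th,W(P,[.19*np.sin(th-.5),0,.02+.19*np.cos(th-.5)]))
print(at("top",410,226,.1), at("top",290,187,.0))
E
```

```text
[ 0.53309441 -0.18353407 -0.44890218] [[-1.3 -2.6]
 [ 0.4 -1. ]
 [ 0.4 -0. ]
 [-0.9 -0.2]
 [ 0.  -0.6]
 [ 0.1  0.6]
 [-1.8  0.1]
 [-1.   0.4]
 [ 0.6 -0.8]
 [-0.2  2.4]]
ball [np.float64(0.45102847200546536), np.float64(-0.14400276307123508), np.float64(0.18674068675917083)]
peg [np.float64(0.4770945205289893), np.float64(-0.20761751219960534), 0.133]
pegend [np.float64(0.49184972984477265), np.float64(-0.17698609372041277), 0.133]
0.5 [np.float64(0.5330944136964522), np.float64(-0.18353407462867816), np.float64(0.21)]
0.8 [np.float64(0.5836802546572517), np.float64(-0.20790136510523718), np.float64(0.20151393293386513)]
1.12 [np.float64(0.6325534407309574), np.float64(-0.23144366664561833), np.float64(0.17463690676588142)]
[ 0.51887016 -0.42677336  0.1       ] [ 0.65038499 -0.06101329  0.        ]
```

```bash
cat >> h.py <<'E'
P=[.5331,-.1835,-.449]
def st():
    o=robot.get_obs();c,s=np.cos(P[2]),np.sin(P[2]);R=np.array([[c,s],[-s,c]])
    print("t",o["time"],"box xyz mm",np.round(np.r_[R@(o["tool_pos"][:2]-P[:2]),o["tool_pos"][2]]*1000,1),"F box",np.round(np.r_[R@o["wrist_force"][:2],o["wrist_force"][2]],1),"rpy",np.round(o["ee_rot"],3),"w",o["width"])
    return o
def delta(b):  # box-frame mm target -> tool shift
    from scipy.spatial.transform import Rotation as Ro
    o=robot.get_obs();c,s=np.cos(P[2]),np.sin(P[2])
    b=np.array(b)/1000;w=np.array([P[0]+c*b[0]-s*b[1],P[1]+s*b[0]+c*b[1],b[2]])
    return np.round(Ro.from_euler("xyz",o["ee_rot"]).inv().apply(w-o["tool_pos"])*1000,1)
E
python3 - <<'E'
from h import *
st();print(delta([-160,-7,220]))
E
```

```text
t 0.1 box xyz mm [-574.4  483.3  218.5] F box [ 0.2 -0.   0.3] rpy [-3.14  -0.     2.719] w 0.09395618751254109
[-401.3 -501.    -0.6]
```

Call:
{"fn": "carry_out", "kwargs": {
  "increments": [
    [255,[-28,-36,0],1.5],
    [255,[-28,-36,0],0],
    [255,[-28,-36,0],0],
    [255,[-28,-36,0],0],
    [255,[-28,-36,0],0],
    [255,[-28,-36,0],0],
    [255,[-28,-36,0],0],
    [255,[-28,-36,0],0]
  ]
}}

```text
time: 0.9
tool_pos: [0.3033, 0.1435, 0.2192]
ee_rot: [3.141, 0.0, 2.694]
wrist_force: [1.0, -0.1, -0.1]
width: 0.0331
finger_force: 0.0
```

```bash
python3 -c "
from h import *
st();print(delta([-160,-7,220]))"
```

```text
t 0.9 box xyz mm [-349.   194.8  219.2] F box [ 1.   0.4 -0.1] rpy [3.141 0.    2.694] w 0.03314760563469941
[-188.8 -202.    -0.8]
```

Call:
{"fn": "carry_out", "kwargs": {
  "increments": [
    [255,[-31,-33,0],0],
    [255,[-31,-33,0],0],
    [255,[-31,-33,0],0],
    [255,[-31,-33,0],0],
    [255,[-31,-33,0],0],
    [255,[-25,-24,0],0],
    [255,[0,0,0],0],
    [255,[0,0,0],0]
  ]
}}

```text
time: 1.7
tool_pos: [0.3834, -0.1034, 0.2188]
ee_rot: [3.141, -0.002, 2.691]
wrist_force: [-0.3, 0.5, -0.5]
width: 0.0001
finger_force: 0.0
```

```bash
python3 -c "
from h import *
st();print(delta([-150,-7,189]))"
```

```text
t 1.7 box xyz mm [-169.6    7.2  218.8] F box [-0.5  0.3 -0.5] rpy [ 3.141e+00 -2.000e-03  2.691e+00] w 0.00010406324988313247
[-19.7 -14.2  29.8]
```

Call:
{"fn": "carry_out", "kwargs": {
  "increments": [
    [255,[0,-14,15],0],
    [255,[0,0,15],0],
    [255,[-10,0,0],0],
    [255,[-10,0,0],0],
    [255,[0,0,0],0],
    [255,[0,0,0],0]
  ]
}}

```text
time: 2.3
tool_pos: [0.3965, -0.1243, 0.1903]
ee_rot: [3.141, 0.001, 2.694]
wrist_force: [0.2, 0.1, -0.1]
width: 0.0003
finger_force: 0.0
```

```bash
python3 - <<'E'
from h import *
st()
a=robot.snapshot("top")[170:275,270:390];b=robot.snapshot("side")[190:320,180:320]
im=np.hstack([cv2.resize(x,(400,400),interpolation=2) for x in(a,b)]);cv2.imwrite("pics/c1.png",im)
E
```

```text
t 2.3 box xyz mm [-148.8   -6.   190.3] F box [ 0.2  0.2 -0.1] rpy [3.141e+00 1.000e-03 2.694e+00] w 0.00028398294714680945
```

View pics/c1.png

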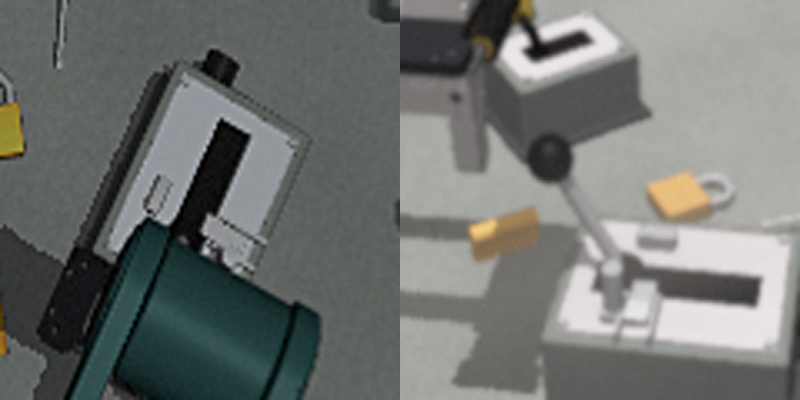

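The closed fingers (about 465,150 in the side half) stand just behind the ball (550,157), with the heights matching, so I can start to push.

Call:
{"fn": "carry_out", "kwargs": {
  "increments": [
    [255,[-8,0,0],0],
    [255,[-8,0,0],0],
    [255,[-6,0,0],0],
    [255,[-4,0,0],0],
    [255,[-4,0,0],0],
    [255,[-4,0,0],0],
    [255,[-4,0,-1],0],
    [255,[-4,0,-1],0]
  ]
}}

```text
time: 3.2
tool_pos: [0.4309, -0.1421, 0.1914]
ee_rot: [-3.14, -0.008, 2.693]
wrist_force: [-11.8, 3.1, 5.9]
width: 0.0006
finger_force: 6.0
```

```bash
python3 -c "
from h import *
st()"
```

```text
t 3.2 box xyz mm [-110.1   -7.   191.4] F box [-12.   -2.3   5.9] rpy [-3.14  -0.008  2.693] w 0.0005535386771834326
```

Call:
{"fn": "carry_out", "kwargs": {
  "increments": [
    [255,[-2,0,-2],0],
    [255,[-2,0,-1],0],
    [255,[-3,0,-1],0],
    [255,[-3,0,-1],0]
  ]
}}

```text
time: 3.6
tool_pos: [0.4356, -0.1463, 0.1949]
ee_rot: [-3.136, -0.018, 2.691]
wrist_force: [-20.9, 1.6, 4.7]
width: 0.0008
finger_force: 9.8
```

```bash
python3 -c "
from h import *
st()"
```

```text
t 3.6 box xyz mm [-103.9   -8.8  194.9] F box [-19.6  -7.7   4.7] rpy [-3.136 -0.018  2.691] w 0.0007623334366576701
```

Call:
{"fn": "carry_out", "kwargs": {
  "increments": [
    [255,[0,-4,0],0],
    [255,[0,-4,0],0],
    [255,[0,-3,0],0],
    [255,[0,0,0],0]
  ]
}}

```text
time: 4.0
tool_pos: [0.4375, -0.1569, 0.1963]
ee_rot: [3.141, -0.001, 2.692]
wrist_force: [-1.6, 1.2, 1.0]
width: 0.0005
finger_force: 1.8
```

```bash
python3 -c "
from h import *
st()"
```

```text
t 4.0 box xyz mm [-97.7 -17.5 196.3] F box [-2.   0.4  1. ] rpy [ 3.141e+00 -1.000e-03  2.692e+00] w 0.0005192246710350247
```

Call:
{"fn": "carry_out", "kwargs": {
  "increments": [
    [255,[-7,1,-3],0],
    [255,[-8,1,-3],0],
    [255,[-8,1,-2],0],
    [255,[-8,1,-2],0],
    [255,[-8,0,-2],0],
    [255,[-8,0,-1],0],
    [255,[-8,0,-1],0],
    [255,[-8,0,0],0]
  ]
}}

```text
time: 4.8
tool_pos: [0.4971, -0.181, 0.2108]
ee_rot: [3.141, 0.001, 2.693]
wrist_force: [-3.2, 1.5, 1.9]
width: 0.0002
finger_force: 1.6
```

```bash
python3 -c "
from h import *
st()"
```

```text
t 4.8 box xyz mm [-33.5 -13.4 210.8] F box [-3.6 -0.   1.9] rpy [3.141e+00 1.000e-03 2.693e+00] w 0.00021910081586457258
```

Call:
{"fn": "carry_out", "kwargs": {
  "increments": [
    [255,[-8,0,0],0],
    [255,[-8,0,0],0],
    [255,[-8,0,0],0],
    [255,[-8,0,1],0],
    [255,[-7,0,2],0],
    [255,[-6,0,2],0],
    [255,[-4,0,1],0],
    [255,[0,0,1],0]
  ]
}}

```text
time: 5.6
tool_pos: [0.5413, -0.2024, 0.203]
ee_rot: [3.141, 0.001, 2.693]
wrist_force: [0.3, 0.1, -0.4]
width: 0.0006
finger_force: 0.0
```

```bash
python3 -c "
from h import *
st()"
```

```text
t 5.6 box xyz mm [ 15.6 -13.5 203. ] F box [ 0.2  0.2 -0.4] rpy [3.141e+00 1.000e-03 2.693e+00] w 0.0005779557297404254
```

```bash
python3 - <<'E'
from h import *
st()
a=robot.snapshot("top")[170:275,270:390];b=robot.snapshot("side")[190:340,200:360]
im=np.hstack([cv2.resize(x,(400,400),interpolation=2) for x in(a,b)]);cv2.imwrite("pics/c2.png",im)
E
```

```text
t 5.6 box xyz mm [ 15.6 -13.5 203. ] F box [ 0.2  0.2 -0.4] rpy [3.141e+00 1.000e-03 2.693e+00] w 0.0005779557297404254
```

View pics/c2.png

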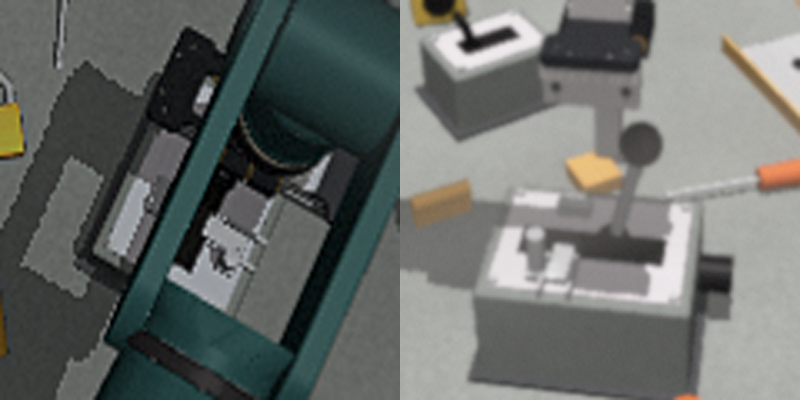

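```bash
cat >> h.py <<'E'
def lever(u,v):
    from scipy.optimize import least_squares
    c,s=np.cos(P[2]),np.sin(P[2])
    def B(q):
        x=.19*np.sin(q[0]-.5)*np.cos(q[1]);z=.02+.19*np.cos(q[0]-.5)*np.cos(q[1]);y=.19*np.sin(q[1])
        return [P[0]+c*x-s*y,P[1]+s*x+c*y,z]
    r=least_squares(lambda q:proj("side",B(q))-[u,v],[.7,-.05]);print("throw,side",r.x,"ballx mm",190*np.sin(r.x[0]-.5))
def ball():  # largest dark round blob near the box in the side view
    im=robot.snapshot("side");g=im.max(2);m=((g<62)*255).astype(np.uint8)
    c=cv2.HoughCircles(cv2.GaussianBlur(g,(0,0),1)[190:330,220:380],cv2.HOUGH_GRADIENT,1,8,param1=80,param2=8,minRadius=6,maxRadius=11)
    for u,v,r in c[0]:
        u+=220;v+=190
        if g[int(v)-2:int(v)+3,int(u)-2:int(u)+3].mean()<70:print("ball",u,v,r);lever(u,v)
E
python3 - <<'E'
from h import *
lever(296,243.6);ball()
E
```

```text
throw,side [ 0.72439046 -0.08421688] ballx mm 42.27730691671922
ball 289.5 206.5 10.4
throw,side [0.5615221  0.58173476] ballx mm 11.681827453041457
ball 322.5 295.5 10.4
throw,side [ 1.17190479 -0.53342413] ballx mm 118.2707961284238
```

Call:
{"fn": "carry_out", "kwargs": {
  "increments": [
    [255,[-3,2,0],0],
    [255,[-3,2,1],0],
    [255,[-3,0,1],0],
    [255,[-3,0,1],0],
    [255,[0,0,0],0]
  ]
}}

```text
time: 6.25
tool_pos: [0.5537, -0.2038, 0.2002]
ee_rot: [3.141, 0.001, 2.693]
wrist_force: [0.1, 0.5, -0.7]
width: 0.0008
finger_force: 0.0
```

```bash
python3 -c "
from h import *
st()"
```

```text
t 6.25 box xyz mm [ 27.4  -9.3 200.2] F box [-0.2  0.5 -0.7] rpy [3.141e+00 1.000e-03 2.693e+00] w 0.0007871342332927984
```

Call:
{"fn": "carry_out", "kwargs": {
  "increments": [
    [255,[-3,0,1],0],
    [255,[-3,0,1],0],
    [255,[-3,0,1],0],
    [255,[0,0,1],0]
  ]
}}

```text
time: 6.65
tool_pos: [0.5615, -0.2078, 0.1962]
ee_rot: [3.141, 0.0, 2.693]
wrist_force: [0.2, 0.1, 0.3]
width: 0.0
finger_force: 0.0
```

```bash
python3 -c "
from h import *
st()
b=robot.snapshot('side')[190:340,200:360];cv2.imwrite('pics/c3.png',cv2.resize(b,(640,600),interpolation=2))"
```

```text
t 6.65 box xyz mm [ 36.1  -9.5 196.2] F box [0.1 0.2 0.3] rpy [3.141 0.    2.693] w 2.4288516623399193e-05
```

View pics/c3.png

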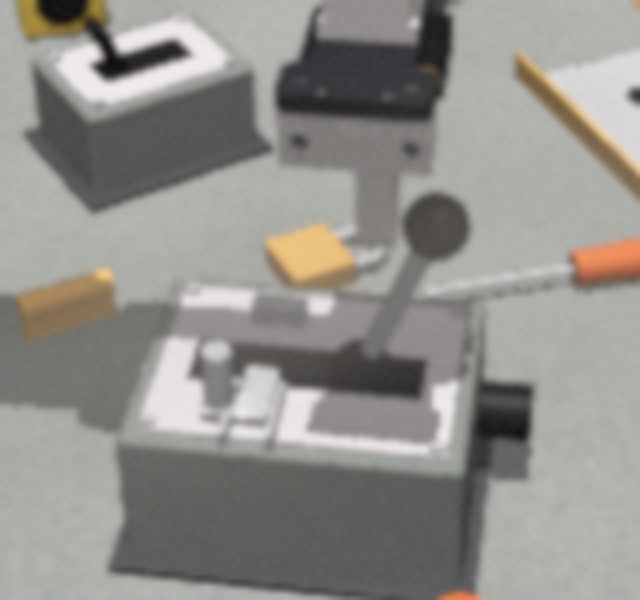

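```bash
python3 -c "
from h import *
lever(309.1,246.4)"
```

```text
throw,side [ 0.86515171 -0.06220489] ballx mm 67.84729196637637
```

```bash
cat >> h.py <<'E'
def track(show=True):
    t=cv2.cvtColor(cv2.imread("pics/s0.png"),6)
    # disc fit: dark disc r~8 px with brighter ring, subpixel by centroid of dark pixels
    g=cv2.GaussianBlur(robot.snapshot("side").max(2),(0,0),.8).astype(float)
    k=np.zeros((25,25));Y,X=np.mgrid[-12:13,-12:13];r=np.hypot(X,Y);a=r<7;b=(r>9)&(r<12);k[a]=-1/a.sum();k[b]=1/b.sum()
    s=cv2.filter2D(g,-1,k);s[g>80]=-99;w=s[225:275,285:350];v,u=np.unravel_index(w.argmax(),w.shape);u+=285;v+=225
    q=s[v-1:v+2,u-1:u+2];du=(q[1,2]-q[1,0])/2/(2*q[1,1]-q[1,0]-q[1,2]);dv=(q[2,1]-q[0,1])/2/(2*q[1,1]-q[0,1]-q[2,1])
    print("px",round(u+du,1),round(v+dv,1));lever(u+du,v+dv)
E
python3 - <<'E'
from h import *
for i in range(5):track()
st()
E
```

```text
px 306.6 246.2
throw,side [ 0.8381812  -0.07323289] ballx mm 63.03665240979356
px 306.6 246.2
throw,side [ 0.83826834 -0.07366119] ballx mm 63.05227251368928
px 306.6 246.2
throw,side [ 0.83828651 -0.07373508] ballx mm 63.05552885476977
px 307.5 248.4
throw,side [ 0.8530078  -0.10175298] ballx mm 65.68712308267442
px 307.5 248.4
throw,side [ 0.85300312 -0.10175241] ballx mm 65.68628858056819
t 6.95 box xyz mm [ 35.6  -9.5 196.5] F box [0.  0.6 0.3] rpy [3.141 0.    2.693] w 0.0005385277169931159
```

Call:
{"fn": "carry_out", "kwargs": {
  "increments": [
    [255,[-2,0,1],0],
    [255,[-2,0,1],0],
    [255,[-2,0,1],0],
    [255,[-2,0,1],0],
    [255,[0,0,0],0],
    [255,[0,0,0],0],
    [255,[0,0,0],0]
  ]
}}

```text
time: 7.65
tool_pos: [0.5683, -0.211, 0.1925]
ee_rot: [3.141, -0.0, 2.693]
wrist_force: [-0.1, -1.2, 0.0]
width: 0.0004
finger_force: 0.0
```

```bash
python3 -c "
from h import *
st();track()"
```

```text
t 7.65 box xyz mm [ 43.6  -9.5 192.5] F box [ 0.4 -1.1  0. ] rpy [ 3.141 -0.     2.693] w 0.0004271708994510165
px 313.6 245.5
throw,side [ 0.91119969 -0.01908887] ballx mm 75.94476643488767
```

Call:
{"fn": "carry_out", "kwargs": {
  "increments": [
    [255,[8,0,0],0],
    [255,[8,0,0],0],
    [255,[8,0,0],0],
    [255,[0,0,0],0],
    [255,[0,0,0],0],
    [255,[0,0,0],0],
    [255,[0,0,0],0]
  ]
}}

```text
time: 8.4
tool_pos: [0.5468, -0.2007, 0.1924]
ee_rot: [3.142, 0.0, 2.693]
wrist_force: [-0.3, 0.6, 0.5]
width: 0.0005
finger_force: 0.0
```

```bash
python3 -c "
from h import *
st();track()
b=robot.snapshot('side')[190:340,200:360];cv2.imwrite('pics/c4.png',cv2.resize(b,(640,600),interpolation=2))"
```

```text
t 8.4 box xyz mm [ 19.8  -9.5 192.4] F box [-0.5  0.4  0.5] rpy [3.142 0.    2.693] w 0.0005465446689336516
px 310.6 246.0
throw,side [ 0.87988605 -0.04692272] ballx mm 70.45478349277977
```

View pics/c4.png

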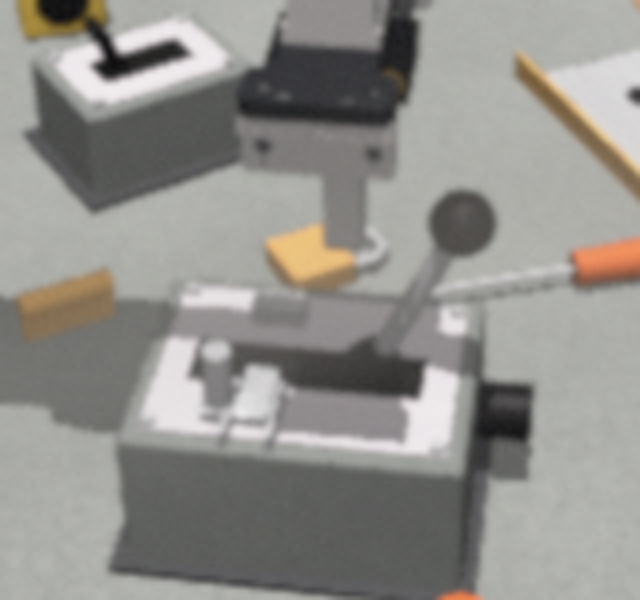

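```bash
python3 -c "
from h import *
lever(315.6,245.3)
P0=at('side',253.6,277,.133);c,s=np.cos(P[2]),np.sin(P[2]);d=P0[:2]-P[:2];print('peg box',c*d[0]+s*d[1],-s*d[0]+c*d[1])
print(delta([-40,-80,192]))"
```

```text
throw,side [ 9.33234258e-01 -2.15755471e-04] ballx mm 79.76360494199254
peg box -0.04065395941226551 -0.04290963510699543
[ 59.8 -70.5   0.3]
```

The ball at (463,222) sits about 30 mm clear of the fingers. That gives a throw of 0.93 and a side swing of 0, so it's resting in the off notch by itself. Next is the lock bar.

Call:
{"fn": "carry_out", "kwargs": {
  "increments": [
    [255,[32,0,-5],0],
    [255,[32,-25,0],0],
    [255,[0,-30,0],0],
    [255,[0,-22,0],0],
    [255,[0,0,25],0],
    [255,[0,0,25],0],
    [255,[0,0,10],0],
    [255,[0,0,0],0]
  ]
}}

```text
time: 9.3
tool_pos: [0.4546, -0.2415, 0.1356]
ee_rot: [3.141, -0.004, 2.693]
wrist_force: [-0.1, 0.3, 0.2]
width: 0.0003
finger_force: 0.0
```

```bash
python3 -c "
from h import *
st()
b=robot.snapshot('side')[190:340,200:360];cv2.imwrite('pics/c5.png',cv2.resize(b,(640,600),interpolation=2))"
```

```text
t 9.3 box xyz mm [-45.5 -86.3 135.6] F box [-0.2  0.2  0.2] rpy [ 3.141 -0.004  2.693] w 0.0003127175009482023
```

View pics/c5.png

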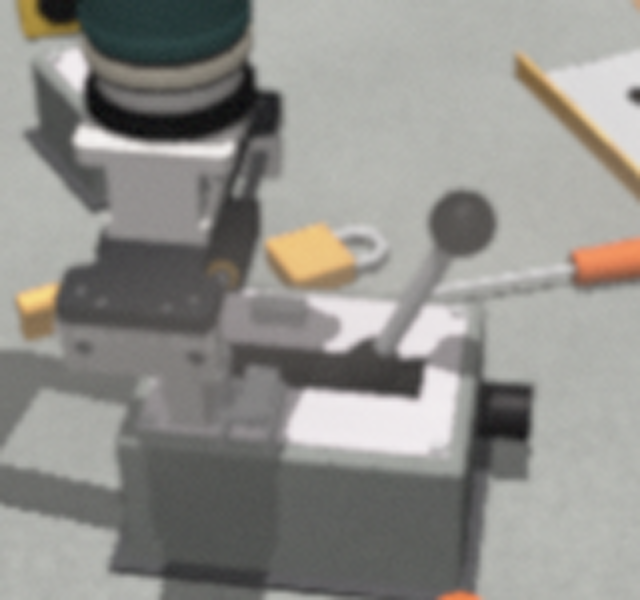

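The finger (about 190,400) stands in front of the peg, and the lever hasn't moved.

Call:
{"fn": "carry_out", "kwargs": {
  "increments": [
    [255,[-2,0,10],0],
    [255,[0,8,0],0],
    [255,[0,7,0],0],
    [255,[0,4,0],0],
    [255,[0,4,0],0],
    [255,[0,4,0],0],
    [255,[0,4,0],0],
    [255,[0,0,0],0]
  ]
}}

```text
time: 10.15
tool_pos: [0.4713, -0.215, 0.1279]
ee_rot: [3.142, 0.001, 2.693]
wrist_force: [-0.6, -1.2, 0.9]
width: 0.0002
finger_force: 0.7
```

```bash
python3 -c "
from h import *
st()"
```

```text
t 10.15 box xyz mm [-42.1 -55.2 127.9] F box [-0.  -1.3  0.9] rpy [3.142e+00 1.000e-03 2.693e+00] w 0.0001837504752080172
```

Call:
{"fn": "carry_out", "kwargs": {
  "increments": [
    [255,[0,4,0],0],
    [255,[0,4,0],0],
    [255,[0,4,0],0],
    [255,[0,4,0],0],
    [255,[0,2,0],0],
    [255,[0,0,0],0]
  ]
}}

```text
time: 10.75
tool_pos: [0.4789, -0.1983, 0.1273]
ee_rot: [3.141, -0.0, 2.693]
wrist_force: [0.0, -0.6, 1.5]
width: 0.0006
finger_force: 0.6
```

```bash
python3 -c "
from h import *
st()"
```

```text
t 10.75 box xyz mm [-42.4 -36.9 127.3] F box [ 0.3 -0.5  1.5] rpy [ 3.141 -0.     2.693] w 0.0006489618919388507
```

Call:
{"fn": "carry_out", "kwargs": {
  "increments": [
    [255,[0,2,0],0],
    [255,[0,2,0],0],
    [255,[0,1,0],0],
    [255,[0,1,0],0],
    [255,[0,0,0],0]
  ]
}}

```text
time: 11.25
tool_pos: [0.4804, -0.1949, 0.1273]
ee_rot: [-3.138, -0.0, 2.692]
wrist_force: [-1.6, -6.2, 1.9]
width: 0.0004
finger_force: 3.3
```

```bash
python3 -c "
from h import *
st()"
```

```text
t 11.25 box xyz mm [-42.5 -33.1 127.3] F box [ 1.2 -6.3  1.9] rpy [-3.138 -0.     2.692] w 0.0003557344071233475
```

Call:
{"fn": "carry_out", "kwargs": {
  "increments": [
    [255,[0,1,0],0],
    [255,[0,1,0],0],
    [255,[0,0,0],0]
  ]
}}

```text
time: 11.55
tool_pos: [0.4805, -0.1947, 0.1274]
ee_rot: [-3.135, -0.001, 2.691]
wrist_force: [-4.8, -9.7, 1.4]
width: 0.0008
finger_force: 5.3
```

```bash
python3 -c "
from h import *
st()"
```

```text
t 11.55 box xyz mm [-42.5 -32.9 127.4] F box [ -0.2 -10.8   1.4] rpy [-3.135e+00 -1.000e-03  2.691e+00] w 0.0007531790230455168
```

It's solid against the stop, at the expected place. Now I'll back away and check.

Call:
{"fn": "carry_out", "kwargs": {
  "increments": [
    [255,[0,-8,0],0],
    [255,[0,-20,0],0],
    [255,[0,-20,0],0],
    [255,[0,0,-45],0],
    [255,[0,0,-45],0],
    [255,[45,0,0],0],
    [255,[45,0,0],0],
    [255,[45,0,0],0]
  ]
}}

```text
time: 12.35
tool_pos: [0.3388, -0.1747, 0.2171]
ee_rot: [3.139, -0.001, 2.694]
wrist_force: [0.2, 1.1, 0.2]
width: 0.0004
finger_force: 0.0
```

Call:
{"fn": "carry_out", "kwargs": {
  "increments": [
    [255,[20,0,0],0],
    [255,[0,0,0],0],
    [255,[0,0,0],0],
    [255,[0,0,0],0]
  ]
}}

```text
time: 12.75
tool_pos: [0.3225, -0.1678, 0.2172]
ee_rot: [3.141, -0.0, 2.693]
wrist_force: [-0.2, -0.3, 0.8]
width: 0.0003
finger_force: 0.0
```

```bash
python3 -c "
from h import *
st()
b=robot.snapshot('side')[190:340,200:360];cv2.imwrite('pics/c6.png',cv2.resize(b,(640,600),interpolation=2))"
```

```text
t 12.75 box xyz mm [-196.6  -77.2  217.2] F box [-0.1 -0.3  0.8] rpy [ 3.141 -0.     2.693] w 0.0003296115512125089
```

View pics/c6.png

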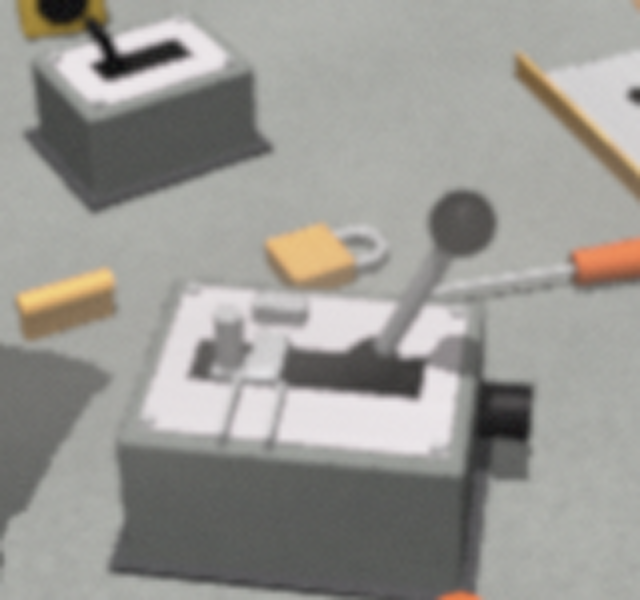

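The bar spans the slot with its peg at (228,310), and the ball is still at (463,222) in the notch. The robot is clear, so I'm handing the job in.

```bash
python3 -c "
from bench import robot
print(robot.close_job())"
```

```text
the job is handed in; nothing more can be done
None
```

The isolator lever rests by itself in its off notch (throw about 0.93 rad), the lock bar is fully across against its stop, and the job was handed in at about 13 s; no verdict came back, but the highest wrist force I read was about 22 N, slightly over your 20 N guide (the 45 N limit was not neared), while the lever climbed out of the on notch.

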